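# Reset the dust extractor under its push-latch flap

## Robot

A 6-joint arm with a two-finger parallel gripper is mounted at the origin on the work surface. World frame = base frame: x ahead of the robot, y to its left, z up, the work surface at z = 0. Lengths are in mm, angles in rad, forces in N, time in s.
With the tool pointing down it reaches from about 275 to 750 mm from the base axis. Payload 10.2 kg.
Tool frame: the origin (TCP) lies midway between the tips of the shut fingers; the grasp point (between the pads) lies 19 mm behind it; z points along the fingers, y is the line along which they close (so a half turn about z gives the same grasp; the last joint's range is limited). The gripper opens to 85 mm and grips with 20 to 120 N. Pads are 22 mm wide; open, the fingers measure 114 mm over their backs; the gripper's body (76 mm by 85 mm) begins 54 mm behind the grasp point. The pads swing forward as they close: fully open they stand 13 mm farther back than shut.
Start: joints at [0.907, 0.313, 1.498, -0, 1.331, -0.223], TCP at [224.011, 474.816, 231.294] pointing down, gripper open.
Joint ranges: [-2.94, 2.94], [-0.97, 2.17], [0.19, 2.56], [-1.23, 4.37], [0.02, 3.11], [-2.88, 2.88]. Speed limits (rad/s): [2.39, 2.39, 3.01, 3.14, 3.14, 3.14].

## Interface

Orientations are given as a unit quaternion [w, x, y, z].
In Python, from rig import ctrl gives the robot as it stands.
- The arm moves only by the tool send_rows, never from a script. Its argument "targets" is a list of rows, each a list of 7 numbers: the closure, from -1 (fully open) to 1 (shut), so that 0 is half open, then the shift along the tool's x, y, z in m, then the turn, a rotation vector about the tool's x, y, z in rad. In form: [[claw, dx, dy, dz, ax, ay, az], ...]. A call has exactly 10 rows; each row shifts and turns the commanded pose from where the row before left it, along the tool's axes as they then stand; what a row does not reach is not made up. A row lasts 1/8 s, in which the tool goes at most 62.5 mm and 10.7 degrees, less where a joint would pass 70% of its speed; a pose out of reach is approached as far as the arm can. A call with a gripper value outside its range is refused whole. The fingers move at their own pace and stop on an object; "squeeze" is the grip in N (left out, the last holds). Time passes only in rows, so rows that do not move let the fingers close, or fill a call up. It gives the time, the measured TCP pose, the force, the opening and the grip force at its end, in the units of the state.
- ctrl.sense(): the state, without advancing time (a new reading comes with each control period).
- ctrl.capture(name): name is "scene" or "top"; returns a dict with "img" (400x640x3 uint8, red, green, blue), "camera_matrix" (3x3 intrinsics, pixels), "R" (3x3) and "t" (3): a world point X has camera coordinates R X + t. Camera axes: x right, y down, z forward; pixel columns grow to the right and rows downward; lengths in mm; the calibration is good to about 2 mm. A picture is of the moment at which its call begins. There is no depth.
- ctrl.finish_job(): hands the job in; it is judged then, once.
Trained networks look in a picture, given as the dict that the camera call returned (one of the last four; its "shot" number tells which), for a name from the list of things; names that differ only in an ending like _2 or _b are one class to them, and where a whole thing is asked for, a point or a joint stands for the part that bears it (a point fixed in the world has none). Each returns a list of dicts, best first, with "score" (0 to 1); they miss things now and then, are a little off and sometimes report something else, mostly with a low value. They report only what shows in the picture. A call takes as long as a camera call.
- ctrl.boxes_of(query, picture): "extent" ([left, top, width, height] in pixels, round what is visible of it).
- ctrl.landmark_of(query, picture): "point" ([column, row] in pixels: a listed point, or the origin of a listed thing).
The state is a dict: "time_s": time; "joints": joint angles; "dq": joint speeds; "tau": joint torques, N m; "eef_pos": TCP position; "ee_rot": TCP orientation; "force": force on the tool from outside, world axes, zero at the start; "wrist_torque": the same for the moment, N m; "grip_width": opening from 0.0 (shut) to 1.0 (fully open); "grip_force": force on a finger pad.
Only numpy, scipy, OpenCV 4.12 (cv2) and the standard library are available. Lean on these libraries where they do the work, as an engineer would, in place of code of your own. Each camera call takes 0.05 s, during which the arm holds its last target. There are 200 camera calls.

## Task

The dust extractor on the polishing bench has tripped. Press the closed flap on top of its console so that it pops open, press the round button underneath all the way down to reset the extractor (leave the square one alone), then press the flap down again until it latches shut and stays flush. Do it all by pushing with the fingers: do not grip, pull or pry the flap from inside, and leave the knob and the things on and around the console as they are.

Things in the scene. Friction and masses are not known exactly. Their poses are not given: they have to be found in the camera images.
- console: Dust extractor, a grey painted metal box 200 (x) x 220 (y) x 100 mm high, fixed; origin centre of underside, z up, its x axis points from its vented front (robot side) to its back. In its top, a rectangular well (84 x 136 mm, floor 60 mm above the bench) is covered by the flap. A knob and a loose bit block stand on top behind the flap (x about +62 mm).
- flap (a joint): Flap angle, rad: 0 = latched, outer face flush with the console's top; positive = open; stops at -0.11 and 1.6. Push-push latch: pressed down past flush to -0.075 or beyond (5 mm at 65 mm from the hinge, about 5 N) and let go, it springs open to about 1.5, nearly upright. Pushed down again past flush to -0.075 and let go, it latches at 0. Each full press toggles it; a firm press (10-15 N) to the stop is right.
- flap_hinge (a point): Middle of the flap's hinge line, on the flap's outer face at the edge nearest the console's front, 73 mm in front of the console's centre (x = -73 mm, y = 0, z = 100 mm in the console's frame). Its x axis runs along the flap from the hinge to the free edge, z out of the outer face. The hinge line runs along the console's y.
- flap_press (a point): Point on the outer face of the flap where it is best pressed, 60 mm from the hinge line, on the middle line; it moves with the flap. The flap is a bare aluminium plate 80 mm from hinge to free edge, 130 mm wide along y and 4 mm thick; z out of the outer face. Its inner face has a black plastic lining (64 x 114 x 2 mm) that is not to be pushed or gripped with the fingers; a light brush does not matter.
- reset_top (a point): Centre of the top of the round white reset button, 24 mm in diameter, in a round grey collar 40 mm in diameter; it stands in the well under the flap, 58 mm from the hinge line and 31 mm to one side or the other of the console's middle line (it varies), its top 18 mm below the console's top face.
- reset (a joint): Travel of the round reset button in m: 0 = up, 0.006 = fully down; it springs back. Fully down takes about 4 N.
- shake_top (a point): Centre of the top of the square white button, 24 x 24 mm, in a square grey collar 40 x 40 mm; it stands in the well beside the round one, 62 mm from it, at the same height.
- shake (a joint): Travel of the square button in m: 0 = up, 0.006 = fully down. To be left alone.
- speed (a joint): Angle in rad of the black bar knob (36 mm wide, 44 mm high) on the console's top, at x = 62, y = -55 mm in the console's frame; the start varies. To be left alone.
- speed_mark (a point): White mark on top of the speed knob, 9 mm off its axis; it moves as the knob turns.
- ball_vise: Blue ball vice, 112 mm across and 155 mm high, in a red ring 124 mm across, with two steel jaws on top; origin at the centre of its underside. Fixed. It stands on the other side of the bench; console and vice change sides.
- bit_block: Small loose wooden block 36 x 60 x 20 mm with polishing bits, 40 mm high in all, on the console's top behind the flap; origin at the centre of its underside.
- dropper: Small loose clear bottle with a green cap, 34 mm in diameter, 75 mm high; origin at the centre of its underside.
- paste_jar: Loose jar of polishing paste, 56 mm in diameter, 50 mm high; origin at the centre of its underside.

How it is judged (in metres and radians):
On the way, in this order (a step that is already met when the one before it is completed fails the run):
1. the flap has been pressed in and has popped open (value of joint flap above 1 rad), for 0.1 s.
2. with the flap open, the round reset button is pressed down (value of joint reset above 0.0045 m and value of joint flap above 0.8 rad), for 0.05 s.
3. the flap is pushed shut, past flush (value of joint flap below 0.03 rad), for 0.05 s.
At the end, for the whole second after the job is handed in: The flap is latched flush by itself (within 0.035 rad of 0), both buttons are up again, and the things on and beside the console stand within 20 mm of where they stood (value of joint flap between -0.035 and 0.035 rad and value of joint each of reset, shake below 0.0015 m and distance of each of bit_block, dropper, paste_jar from where it was at the start of the episode below 0.02 m); the robot touches nothing.
It fails at once if the square button is pressed (more than 2.5 mm) (value of joint shake above 0.0025 m).
It fails at once if the flap is gripped, pulled or pried: the fingers press on its inner lining with more than 6 N (contact force between the fingers and flap_c1 above 6 N).
It fails at once if the speed knob is turned (its mark moves more than 8 mm) (distance of speed_mark from where it was at the start of the episode above 0.008 m).
It fails at once if a bystander is lifted, carried or knocked (moved more than 20 mm) (distance of any of bit_block, dropper, paste_jar from where it was at the start of the episode above 0.02 m).
It also fails if it takes over 56 s, if anything falls off the work surface, if the arm or the gripper's body presses on something with over 40 N, if the wrist force passes 120 N, or if a joint passes its speed limit or range.

## Working session

There is one attempt and no reset: what is moved stays moved. The work goes in short steps, Python scripts to look and compute and a tool call to move; the robot and the scene stay as the last step left them, time stands still between calls to the robot, and variables do not carry over. Pictures are saved under pics/ and viewed, at most 10 in all, crops included, and the job is handed in when it is done.

Besides the shell and the picture viewer there is one more tool, called after ">>>" as name([rows], argument=value, ...), one row to a line, values as JSON. send_rows: Moves the arm, as the interface text tells. Its arguments: {"type":"object","properties":{"targets":{"type":"array"},"squeeze":{"type":"number"}},"required":["targets"]}

```bash
mkdir -p pics; cat > h.py <<'E'
import numpy as np, cv2
from rig import ctrl
def ray(p,px):
    K,R,t=map(np.array,(p["camera_matrix"],p["R"],p["t"]));d=R.T@np.linalg.inv(K)@[px[0],px[1],1];return -R.T@t,d
def at_z(p,px,z):
    c,d=ray(p,px);return c+d*(z-c[2])/d[2]
def proj(p,X):
    x=np.array(p["R"])@X+np.array(p["t"]).ravel();u=np.array(p["camera_matrix"])@x;return u[:2]/u[2]
E
python3 - <<'E'
from h import *
np.set_printoptions(precision=1,suppress=True)
s=ctrl.sense();print(s["time_s"],s["eef_pos"],s["ee_rot"],s["force"],s["grip_width"])
for n in("scene","top"):
    p=ctrl.capture(n);cv2.imwrite(f"pics/{n}0.png",p["img"][:,:,::-1])
    for q,z in(("console",0),("flap_hinge",100),("flap_press",100),("speed_mark",144),("bit_block",100),("dropper",0),("paste_jar",0),("ball_vise",0)):
        r=ctrl.landmark_of(q,p)[:1]
        for a in r: print(n,q,round(a["score"],2),np.array(a["point"]),at_z(p,a["point"],z))
E
```

```text
0.0 [223.8 474.6 230.7] [-0.   0.2  1.  -0. ] [ 1.3 -0.1 -0.1] 0.9966807030588841
scene console 0.97 [256.5 160.5] [ 557.1 -246.3    0. ]
scene flap_hinge 0.17 [256.2 125.2] [ 541.7 -251.6  100. ]
scene flap_press 0.94 [257.1 126.9] [ 542.6 -245.4  100. ]
scene speed_mark 0.73 [210.9 100.9] [ 607.9 -328.4  144. ]
scene bit_block 0.83 [230.  149.7] [ 623.8 -211.9  100. ]
scene dropper 0.73 [340.7 218.4] [482.5   4.4   0. ]
scene paste_jar 0.61 [267.3 247.5] [649.9 -15.2   0. ]
scene ball_vise 0.67 [382.2 310.8] [535.7 217.2   0. ]
top console 0.78 [419.6 203.9] [ 559.4 -244.4    0. ]
top flap_hinge 0.86 [423.4 232.5] [ 488.5 -226.3  100. ]
top flap_press 0.88 [432.6 208. ] [ 543.3 -248.7  100. ]
top speed_mark 0.72 [471.7 174.7] [ 611.4 -322.6  144. ]
top bit_block 0.74 [415.  170.4] [ 629.6 -211.8  100. ]
top dropper 0.72 [317.9 236.1] [482.5  13.3   0. ]
top paste_jar 0.79 [324.8 169.5] [651.3  -7.    0. ]
top ball_vise 0.93 [238.2 214.5] [540.3 214.6   0. ]
```

View pics/scene0.png

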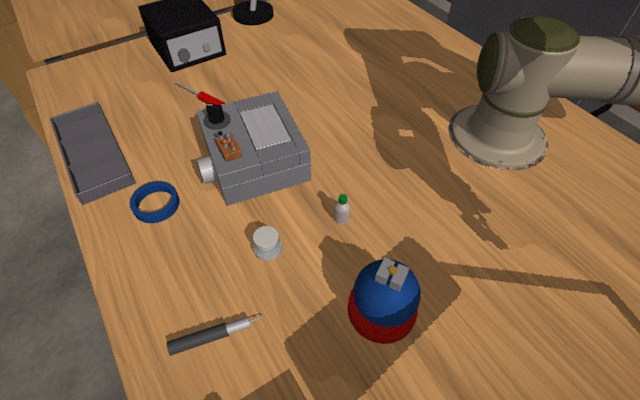

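View pics/top0.png

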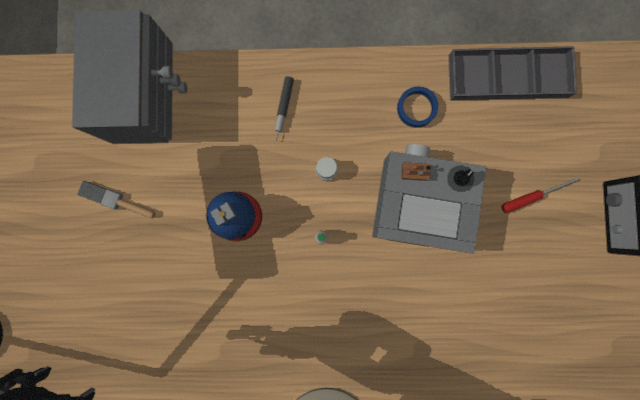

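The pictures show the console at about top (430,203) and scene (255,145), slightly yawed, with the flap bright at top (430,216), the knob at (461,178) and the block at (416,171). Next I measure the yaw from the flap outline.

```bash
python3 - <<'E'
from h import *
np.set_printoptions(precision=1,suppress=True)
for n,(x0,y0,x1,y1) in(("top",(385,180,475,245)),("scene",(235,100,300,152))):
    p=ctrl.capture(n);g=cv2.cvtColor(p["img"],cv2.COLOR_RGB2GRAY)[y0:y1,x0:x1]
    th,m=cv2.threshold(g,0,255,cv2.THRESH_OTSU)
    if n=="top":
        m=(g>150).astype(np.uint8)*255
    else: m=(g>th).astype(np.uint8)*255
    c=max(cv2.findContours(m,0,1)[0],key=cv2.contourArea)+[x0,y0]
    W=np.array([at_z(p,q,100)[:2] for q in c[:,0,:]],np.float32)
    r=cv2.minAreaRect(W);print(n,th,r,cv2.boxPoints(r).tolist())
    im=p["img"][:,:,::-1].copy();cv2.drawContours(im,[c],-1,(0,0,255),1);cv2.imwrite(f"pics/c_{n}.png",cv2.resize(im[y0-30:y1+30,x0-30:x1+30],None,fx=3,fy=3))
a=cv2.imread("pics/c_top.png");b=cv2.imread("pics/c_scene.png");h=max(a.shape[0],b.shape[0])
f=lambda i:cv2.copyMakeBorder(i,0,h-i.shape[0],0,0,cv2.BORDER_CONSTANT)
cv2.imwrite("pics/c.png",np.hstack([f(a),f(b)]))
print(a.shape,b.shape)
E
```

```text
Traceback (most recent call last):
ValueError: max() iterable argument is empty
```

```bash
python3 - <<'E'
from h import *
np.set_printoptions(precision=1,suppress=True)
for n,(x0,y0,x1,y1) in(("top",(390,188,470,242)),("scene",(235,100,300,152))):
    p=ctrl.capture(n);g=cv2.cvtColor(p["img"],cv2.COLOR_RGB2GRAY)[y0:y1,x0:x1]
    cy,cx=(215-y0,430-x0) if n=="top" else (127-y0,265-x0)
    th=g[cy-3:cy+4,cx-3:cx+4].mean()-18
    m=(g>th).astype(np.uint8)*255
    m=cv2.morphologyEx(m,cv2.MORPH_OPEN,np.ones((3,3)))
    c=max(cv2.findContours(m,0,1)[0],key=cv2.contourArea)+[x0,y0]
    W=np.array([at_z(p,q,100)[:2] for q in c[:,0,:]],np.float32)
    r=cv2.minAreaRect(W);print(n,th,r,cv2.boxPoints(r).tolist())
    im=p["img"][:,:,::-1].copy();cv2.drawContours(im,[c],-1,(0,0,255),1);cv2.imwrite(f"pics/c_{n}.png",cv2.resize(im[y0-30:y1+30,x0-30:x1+30],None,fx=3,fy=3))
a=cv2.imread("pics/c_top.png");b=cv2.imread("pics/c_scene.png");h=max(a.shape[0],b.shape[0])
f=lambda i:cv2.copyMakeBorder(i,0,h-i.shape[0],0,0,cv2.BORDER_CONSTANT)
cv2.imwrite("pics/c.png",np.hstack([f(a),f(b)]))
E
```

```text
top 122.48979591836735 ((525.9530029296875, -240.802001953125), (127.10259246826172, 77.67105102539062), 79.82298278808594) [[476.4996032714844, -296.4915771484375], [552.9486083984375, -310.21527099609375], [575.4063720703125, -185.1124267578125], [498.9573974609375, -171.38873291015625]]
scene 129.40816326530611 ((526.60986328125, -241.21841430664062), (132.55032348632812, 78.5528564453125), 79.20317840576172) [[475.61358642578125, -298.96282958984375], [552.77587890625, -313.6778869628906], [577.6061401367188, -183.4739990234375], [500.44384765625, -168.75894165039062]]
```

View pics/c.png

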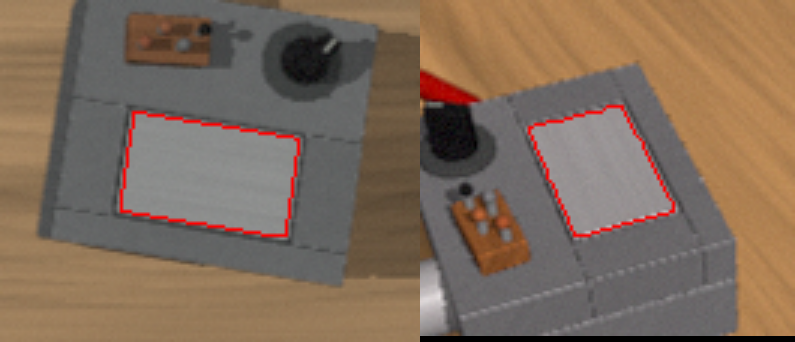

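The outline matches the flap in both views: centre (526.3, -241), 78.5 x 130 mm, yaw about -0.183. That puts the press point near (545, -245).

```bash
cat >> h.py <<'E'
from scipy.spatial.transform import Rotation as Ro
np.set_printoptions(precision=4,suppress=True)
yaw=-0.183
ex=np.array([np.cos(yaw),np.sin(yaw),0]);ey=np.array([-np.sin(yaw),np.cos(yaw),0]);ez=np.array([0,0,1.])
H=np.array([526.3,-241,100])-40*ex
def P(a,b,h): return H+a*ex+b*ey+h*ez      # from hinge, mid-line, above top face
def to(X,tilt=0):
    s=ctrl.sense();q=s["ee_rot"];R=Ro.from_quat([q[1],q[2],q[3],q[0]])
    G=Ro.from_matrix(np.c_[-ex,ey,-ez])*Ro.from_rotvec([0,tilt,0])
    rv=(R.inv()*G).as_rotvec();d=np.array(X)-s["eef_pos"]
    r=s["eef_pos"]-H
    print("t",s["time_s"],"local",r@ex,r@ey,r@ez,"F",s["force"],"grip",s["grip_width"])
    print("rotvec",rv,"shift m (now axes)",R.inv().apply(d)/1e3,"(after turn)",G.inv().apply(d)/1e3)
E
python3 -c "
from h import *
print(P(60,0,0),H);to(P(60,0,80))"
```

```text
[ 545.966  -244.6396  100.    ] [ 486.9679 -233.7208  100.    ]
t 1.05 local -387.50902709568527 648.8512712309499 131.27918730925225 F [-0.3427 -0.1372 -0.1856] grip 1.0008881367313474
rotvec [-0.      0.     -0.2578] shift m (now axes) [-0.5982 -0.5133  0.0513] (after turn) [-0.4475 -0.6489  0.0513]
```

>>> send_rows([
  [1,0,0,0,0,0,-0.129],
  [1,0,0,0,0,0,-0.129],
  [1,-0.028,-0.0405,0,0,0,0],
  [1,-0.028,-0.0405,0,0,0,0],
  [1,-0.028,-0.0405,0,0,0,0],
  [1,-0.028,-0.0405,0,0,0,0],
  [1,-0.028,-0.0405,0,0,0,0],
  [1,-0.028,-0.0405,0,0,0,0],
  [1,-0.028,-0.0405,0,0,0,0],
  [1,-0.028,-0.0405,0,0,0,0],
])

```text
time_s: 2.3
eef_pos: [385.9, 113.9, 231.5]
ee_rot: [0.0, 0.091, 0.996, 0.0]
force: [1.2, 1.8, 0.6]
grip_width: 0.002
grip_force: 0.0
```

>>> send_rows([
  [1,-0.028,-0.0405,0,0,0,0],
  [1,-0.028,-0.0405,0,0,0,0],
  [1,-0.028,-0.0405,0,0,0,0],
  [1,-0.028,-0.0405,0,0,0,0],
  [1,-0.028,-0.0405,0,0,0,0],
  [1,-0.028,-0.0405,0,0,0,0],
  [1,-0.028,-0.0405,0.01,0,0,0],
  [1,-0.028,-0.0405,0.02,0,0,0],
  [1,0,0,0.02,0,0,0],
  [1,0,0,0,0,0,0],
])

```text
time_s: 3.55
eef_pos: [546.1, -243.7, 179.8]
ee_rot: [-0.001, 0.092, 0.996, 0.001]
force: [-0.4, 0.3, 0.5]
grip_width: -0.0
grip_force: 0.0
```

```bash
python3 -c "
from h import *
to(P(60,0,20))
p=ctrl.capture('scene');i=cv2.resize(p['img'][60:240,180:400,::-1],None,fx=3,fy=3);cv2.imwrite('pics/s1.png',i)"
```

```text
t 3.55 local 60.00507478857165 0.9816434223190191 79.77341150172921 F [-0.4047  0.2903  0.4858] grip -6.570148009070368e-05
rotvec [ 0.0015 -0.0031 -0.0003] shift m (now axes) [-0.0002 -0.0011  0.0598] (after turn) [ 0.     -0.001   0.0598]
```

View pics/s1.png

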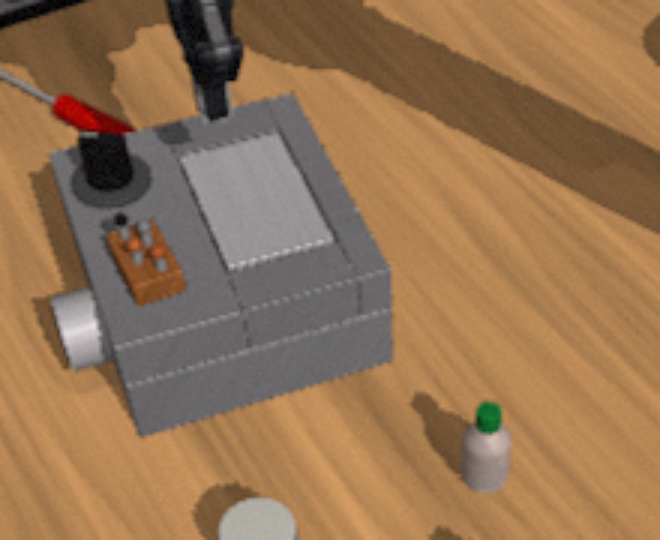

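The picture shows the shut fingertips over the flap, at crop (213,110). I now press.

>>> send_rows([
  [1,0,0,0.03,0,0,0],
  [1,0,0,0.03,0,0,0],
  [1,0,0,0.01,0,0,0],
  [1,0,0,0.005,0,0,0],
  [1,0,0,0.003,0,0,0],
  [1,0,0,0.003,0,0,0],
  [1,0,0,0.002,0,0,0],
  [1,0,0,0.002,0,0,0],
  [1,0,0,0,0,0,0],
  [1,0,0,0,0,0,0],
])

```text
time_s: 4.85
eef_pos: [547.1, -244.0, 96.8]
ee_rot: [0.001, 0.091, 0.996, -0.0]
force: [1.2, -0.3, 4.8]
grip_width: -0.004
grip_force: 2.4
```

>>> send_rows([
  [1,0,0,0.002,0,0,0],
  [1,0,0,0.002,0,0,0],
  [1,0,0,0.001,0,0,0],
  [1,0,0,0.001,0,0,0],
  [1,0,0,0,0,0,0],
  [1,0,0,0,0,0,0],
  [1,0,0,0,0,0,0],
  [1,0,0,0,0,0,0],
  [1,0,0,0,0,0,0],
  [1,0,0,0,0,0,0],
])

```text
time_s: 6.1
eef_pos: [547.2, -244.2, 93.5]
ee_rot: [0.001, 0.091, 0.996, -0.001]
force: [-7.1, 4.7, 26.3]
grip_width: 0.0
grip_force: 12.6
```

>>> send_rows([
  [1,0,0,-0.05,0,0,0],
  [1,0,0,-0.05,0,0,0],
  [1,0,0,-0.05,0,0,0],
  [1,0,0,-0.03,0,0,0],
  [1,0,0,0,0,0,0],
  [1,0,0,0,0,0,0],
  [1,0,0,0,0,0,0],
  [1,0,0,0,0,0,0],
  [1,0,0,0,0,0,0],
  [1,0,0,0,0,0,0],
])

```text
time_s: 7.35
eef_pos: [546.7, -243.8, 270.2]
ee_rot: [-0.0, 0.091, 0.996, 0.0]
force: [1.0, -0.2, 0.3]
grip_width: 0.001
grip_force: 0.0
```

```bash
python3 -c "
from h import *
to(P(60,0,20))
ims=[]
for n,c,z in (('scene',(60,200,190,340),(0,0)),('top',(110,250,360,510),(0,0))):
    p=ctrl.capture(n);ims.append(cv2.resize(p['img'][c[0]:c[1],c[2]:c[3],::-1],(400,400*(c[1]-c[0])//(c[3]-c[2]))))
    for q in ('reset_top','shake_top'):
        for a in ctrl.landmark_of(q,p)[:2]:
            r=at_z(p,a['point'],82)-H; print(n,q,round(a['score'],2),a['point'],r@ex,r@ey)
h=max(i.shape[0] for i in ims)
cv2.imwrite('pics/s2.png',np.hstack([cv2.copyMakeBorder(i,0,h-i.shape[0],0,0,0) for i in ims]))"
```

```text
t 7.35 local 60.59929375142895 0.9382496274353787 170.17224232430544 F [ 1.018  -0.1625  0.2635] grip 0.001062838006885911
rotvec [ 0.0001 -0.0002  0.0002] shift m (now axes) [ 0.0006 -0.0009  0.1502] (after turn) [ 0.0006 -0.0009  0.1502]
scene reset_top 0.58 [262.7, 137.9] 51.8301721972305 18.073059754202998
scene shake_top 0.67 [257.7, 129.1] 53.88501583859805 -14.166129317620205
top reset_top 0.59 [414.3, 203.9] 62.42265306480338 33.58135928112493
top shake_top 0.47 [441.6, 212.2] 53.82768389877073 -31.05472612204169
```

View pics/s2.png

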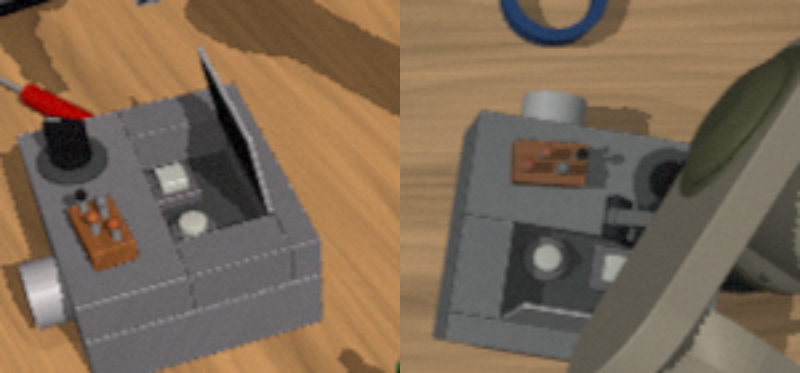

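The flap stands open. The round button is on the +y side, at top crop (547,257), proud of its collar; the square one is at (612,262). I move over the round button with a slight backward lean.

>>> send_rows([
  [1,0,0.015,0,0,0,0],
  [1,0,0.015,0,0,0,0],
  [1,0,0,0,0,0.05,0],
  [1,0,0,0,0,0.05,0],
  [1,-0.004,0,0.04,0,0,0],
  [1,-0.004,0,0.04,0,0,0],
  [1,0,0,0,0,0,0],
  [1,0,0,0,0,0,0],
  [1,0,0,0,0,0,0],
  [1,0,0,0,0,0,0],
])

```text
time_s: 8.9
eef_pos: [552.5, -214.4, 191.0]
ee_rot: [-0.049, 0.091, 0.995, 0.004]
force: [-0.3, 0.4, 0.4]
grip_width: -0.001
grip_force: 0.0
```

```bash
python3 -c "
from h import *
to(P(60,31,-12),0.1)"
```

```text
t 8.9 local 60.9111746493329 30.888328010408507 90.98365459010222 F [-0.2592  0.4429  0.3645] grip -0.0011487018077667441
rotvec [-0.0007  0.0017  0.0002] shift m (now axes) [-0.0092  0.0002  0.1026] (after turn) [-0.0094  0.0001  0.1026]
```

>>> send_rows([
  [1,-0.003,0,0.03,0,0,0],
  [1,-0.003,0,0.03,0,0,0],
  [1,-0.002,0,0.025,0,0,0],
  [1,-0.001,0,0.016,0,0,0],
  [1,0,0,0.004,0,0,0],
  [1,0,0,0.003,0,0,0],
  [1,0,0,0.003,0,0,0],
  [1,0,0,0.001,0,0,0],
  [1,0,0,0,0,0,0],
  [1,0,0,0,0,0,0],
])

```text
time_s: 10.15
eef_pos: [550.3, -214.1, 78.0]
ee_rot: [-0.049, 0.091, 0.995, 0.004]
force: [1.6, -1.0, 3.4]
grip_width: -0.001
grip_force: 1.6
```

```bash
python3 -c "
from h import *
to(P(60,31,-26),0.1)"
```

```text
t 10.15 local 58.72605731300302 30.817140802862326 -22.043196285426475 F [ 1.59   -0.9904  3.439 ] grip -0.001363655076189282
rotvec [-0.0004  0.0011  0.0002] shift m (now axes) [-0.0017  0.0002  0.0038] (after turn) [-0.0017  0.0002  0.0038]
```

>>> send_rows([
  [1,0,0,0.002,0,0,0],
  [1,0,0,0.002,0,0,0],
  [1,0,0,0.001,0,0,0],
  [1,0,0,0,0,0,0],
  [1,0,0,0,0,0,0],
  [1,0,0,0,0,0,0],
  [1,0,0,0,0,0,0],
  [1,0,0,0,0,0,0],
  [1,0,0,0,0,0,0],
  [1,0,0,0,0,0,0],
])

```text
time_s: 11.4
eef_pos: [550.5, -214.2, 75.9]
ee_rot: [-0.048, 0.091, 0.995, 0.004]
force: [-2.3, 3.7, 26.8]
grip_width: -0.004
grip_force: 13.1
```

The button bottomed out: 27 N at z = 76, against an expected 76. I lift off, straighten the tool and go round in front of the flap.

>>> send_rows([
  [1,0.001,0,-0.01,0,0,0],
  [1,0.0045,0,-0.045,0,0,0],
  [1,0.005,0,-0.05,0,0,0],
  [1,0.0045,0,-0.045,0,0,0],
  [1,0,0,0,0,-0.05,0],
  [1,0,0,0,0,-0.05,0],
  [1,0.04,-0.015,0,0,0,0],
  [1,0.06,-0.015,0,0,0,0],
  [1,0,0,0,0,0,0],
  [1,0,0,0,0,0,0],
])

```text
time_s: 12.65
eef_pos: [446.0, -225.3, 223.4]
ee_rot: [-0.0, 0.091, 0.996, 0.0]
force: [0.8, 0.2, -0.3]
grip_width: -0.0
grip_force: 0.0
```

```bash
python3 -c "
from h import *
to(P(-35,0,62))
p=ctrl.capture('scene');i=cv2.resize(p['img'][40:220,180:400,::-1],None,fx=3,fy=3);cv2.imwrite('pics/s3.png',i)"
```

```text
t 12.65 local -41.814068723037614 0.8483005068608115 123.37223858221506 F [ 0.8351  0.1671 -0.3048] grip -0.0003297081098343745
rotvec [ 0.0001 -0.0001 -0.0001] shift m (now axes) [-0.0068 -0.0009  0.0614] (after turn) [-0.0068 -0.0008  0.0614]
```

View pics/s3.png

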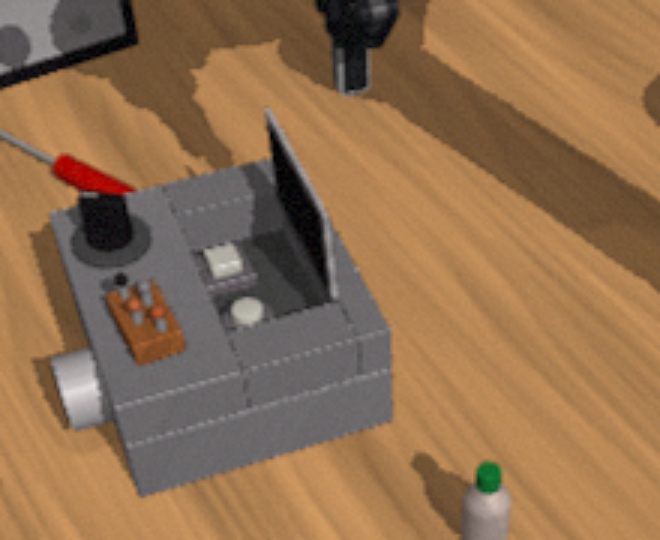

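The shut fingers, at crop (350,85), are in front of the open flap (300,200). I lower them and sweep the flap shut along its arc.

>>> send_rows([
  [1,0,0,0.031,0,0,0],
  [1,0,0,0.03,0,0,0],
  [1,-0.022,0,0,0,0,0],
  [1,-0.02,0,-0.001,0,0,0],
  [1,-0.018,0,0.006,0,0,0],
  [1,-0.016,0,0.011,0,0,0],
  [1,-0.012,0,0.016,0,0,0],
  [1,-0.006,0,0.015,0,0,0],
  [1,-0.006,0,0.011,0,0,0],
  [1,0,0,0,0,0,0],
])

```text
time_s: 13.95
eef_pos: [544.4, -243.1, 103.4]
ee_rot: [-0.0, 0.091, 0.996, 0.0]
force: [-0.5, 0.7, 1.7]
grip_width: 0.001
grip_force: 1.4
```

```bash
python3 -c "
from h import *
to(P(60,0,-4))"
```

```text
t 13.95 local 58.167779994931685 1.2605858961755647 3.439690237092506 F [-0.4849  0.6602  1.6849] grip 0.000842044299525266
rotvec [ 0.0007 -0.0009  0.0006] shift m (now axes) [-0.0018 -0.0013  0.0074] (after turn) [-0.0018 -0.0013  0.0074]
```

>>> send_rows([
  [1,0,0,0.003,0,0,0],
  [1,0,0,0.003,0,0,0],
  [1,0,0,0.002,0,0,0],
  [1,0,0,0.002,0,0,0],
  [1,0,0,0.001,0,0,0],
  [1,0,0,0.001,0,0,0],
  [1,0,0,0.001,0,0,0],
  [1,0,0,0,0,0,0],
  [1,0,0,0,0,0,0],
  [1,0,0,0,0,0,0],
])

```text
time_s: 15.2
eef_pos: [544.7, -243.4, 93.9]
ee_rot: [0.001, 0.091, 0.996, -0.001]
force: [-3.8, 5.9, 21.0]
grip_width: -0.002
grip_force: 9.8
```

At the stop with 21 N, as in the first press. Releasing.

>>> send_rows([
  [1,0,0,-0.03,0,0,0],
  [1,0,0,-0.05,0,0,0],
  [1,0,0,-0.05,0,0,0],
  [1,0,0,-0.04,0,0,0],
  [1,0.05,0,0,0,0,0],
  [1,0.05,0,0,0,0,0],
  [1,0,0,0,0,0,0],
  [1,0,0,0,0,0,0],
  [1,0,0,0,0,0,0],
  [1,0,0,0,0,0,0],
])

```text
time_s: 16.45
eef_pos: [446.3, -225.3, 261.0]
ee_rot: [-0.0, 0.091, 0.996, 0.0]
force: [0.3, -0.3, 0.3]
grip_width: -0.0
grip_force: 0.0
```

```bash
python3 -c "
from h import *
p=ctrl.capture('scene');i=cv2.resize(p['img'][40:270,180:400,::-1],None,fx=2.5,fy=2.5);cv2.imwrite('pics/s4.png',i);print(ctrl.sense()['force'])"
```

```text
[ 0.1637 -0.4704  1.0941]
```

View pics/s4.png

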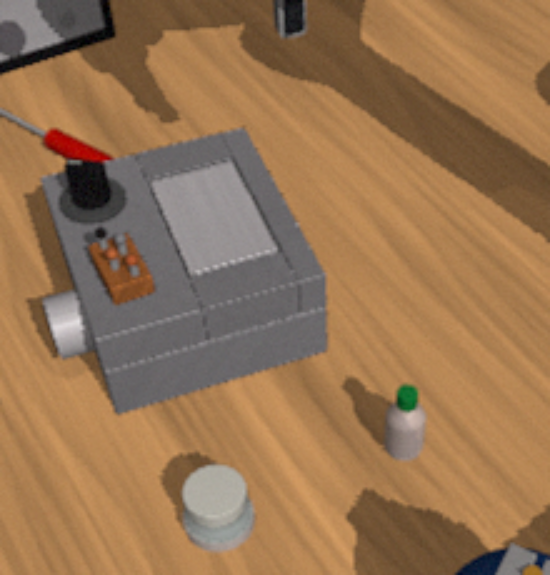

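The flap is flush and latched (crop (213,215)). The knob, block, bottle and jar stand where they were, and the gripper is clear.

```bash
python3 -c "
from rig import ctrl
print(ctrl.finish_job())"
```

```text
the job is handed in; nothing more can be done
None
```

The flap was popped open, the round button was pressed fully down, the flap was pressed shut and looks flush in the last picture, and the job is handed in; it returned no verdict.

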